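Free a slide box from a left-hand screw press

TASK

The blue slide box is held down in the small bench press, whose screw has a LEFT-HAND thread. Loosen it by pushing the crossbar clockwise (seen from above), never tightening it, until the lips of the shoe are well clear above the box; then push the carriage by its upright handle to the left, fully home against the end stop, with the box still lying in it. Leave the screw wound up and the cup, timer and dropper bottle where they stand.

Things in the scene. Friction and masses are not known exactly. Their poses are not given: they have to be found in the camera images.
- press: Fixed grey press. Origin on the worktop below the carriage's middle when fully in; x points to the column at the back (away from robot), y left along the travel, z up; yaw varies to 0.35 rad. Base x -95..130, y -58..192 mm, 10 mm thick, 34 mm high stop bar at its left end. Column x 97..130 mm, arm 52 mm wide from it forward to x = -1 mm; highest point 113 mm. Screw at x = 25, y = 0 mm.
- screw (a joint): Turn of the screw in rad, 0 = fully tight, grows when turned CLOCKWISE seen from above (left-hand thread, loosens), upper stop 3.6. Starts at 0.3 to 0.9. Shoe and crossbar rise 4 mm per rad; at 2.5 the shoe's lips are level with the lid top, beyond that they clear it. Friction 0.15 N m; stays where it is left.
- bar_middle (a point): Middle of the crossbar, on the screw's axis; 150 mm above the worktop at screw = 0. Hub round it 26 mm in diameter, top 11 mm above this point.
- bar_end (a point): Centre of the black ball (18 mm diameter) at one end of the level crossbar, 70 mm from bar_middle. The bar is 12 mm thick, steel; the other end is alike, opposite. At screw = 0 this end points to the press's -x. Nothing else of the press is within 30 mm below the bar.
- carriage (a joint): Travel of the carriage in m towards the press's +y (left): 0 = under the shoe, where it starts, 0.13 = against the end stop. Slides with about 2 N of friction and stays where it is left.
- carriage_handle (a point): Point on the axis of the upright steel handle post (16 mm diameter, black head 22 mm wide) at the front of the carriage, 120 mm in front of the press origin; this point is 60 mm above the worktop; the plain post runs from 18 to 68 mm, the head to 82 mm above the worktop. It moves with the carriage.
- slide_box: Closed blue slide box, 71 x 170 x 37 mm, loose, lying in the carriage's 10 mm deep pocket with its long side along the press's x. Origin at the centre of its underside, 16 mm above the worktop; lid top 53 mm above the worktop.
- specimen_cup: Specimen cup with lid, 62 mm wide, 64 mm high, standing loose left of the press; origin at the centre of its underside. Bystander.
- timer: Pale timer, 54 x 62 x 69 mm, standing loose right of the press; origin at the centre of its underside. Bystander.
- dropper_bottle: Brown dropper bottle, 26 mm wide, 87 mm high, standing loose behind on the left; origin at the centre of its underside. Bystander.
- shoe_lip (a point): Middle of the lower edge of the shoe's left lip. The shoe is an inverted steel channel below the arm, 60 mm (x) by 90 mm (y); its two lips hang 10 mm down beside the long sides of the box and block the carriage (after some 8 mm of play) until they stand above the lid, 53 mm over the worktop.
Things that resemble listed ones, but are neither listed nor needed, are in the scene too. Of the things that look like the slide_box, the largest one is meant.

How it is judged:
By the outcome, as a careful person would: the job done as asked, in the order asked, and still so for the second after the job is handed in, with the robot touching nothing.
It also fails if it takes over 54 s, if anything falls off the work surface, if the arm or the gripper's body presses on something with over 40 N, if the wrist force passes 120 N, or if a joint passes its speed limit or range.

ROBOT

A 6-joint arm with a two-finger parallel gripper is mounted at the origin on a cart in front of the work surface, level with it; the furniture and walls round the work are solid. World frame = base frame: x ahead of the robot, y to its left, z up, the work surface at z = 0. Lengths are in m, angles in degrees, forces in N, time in s.
With the tool pointing down it reaches from about 0.35 to 0.875 m from the base axis. Payload 4.2 kg.
Tool frame: the origin (TCP) lies at the centre of the arm's flange, where the gripper is bolted on; the fingertips stand 182 mm ahead of it and the grasp point (between the pads) lies 164 mm ahead of it (r.nose_length is the distance from the TCP to the fingertips, in m); z points along the fingers, y is the line along which they close (so a half turn about z gives the same grasp; the last joint's range is limited). The gripper opens to 87 mm and grips with 3 to 60 N. Pads are 19 mm wide; open, the fingers measure 117 mm over their backs; the gripper's body (75 mm by 190 mm) begins 51 mm behind the grasp point.
Start: joints at [87.926, 22.042, 0.453, 0, -68.411, -14.817], TCP at [0.182, 0.598, 0.405] pointing down, gripper open.
Joint ranges: [-179.83, 179.83], [-69.29, 118.12], [-61.27, 80.66], [-181.25, 117.63], [-171.15, -9.14], [-177.46, 177.46]. Speed limits (degrees/s): [159.86, 159.86, 180, 180, 180, 180].

INTERFACE

Orientations are given as a 3x3 rotation matrix whose columns are the frame's x, y, z axes.
In Python, from station import r, vision gives the robot as it stands. The module is installed in compiled form; this text tells all that it offers.
- The arm moves only by the shell command python3 -m creep 'ROWS'. ROWS is JSON, a list of rows, each a list of 7 numbers: the opening, from -1 (shut) to 1 (fully open), then the shift along the tool's x, y, z in mm, then the turn, a rotation vector about the tool's x, y, z in degrees. A call has 1 to 8 rows; each row is the pose to reach, as a shift and turn from the pose commanded when the call began, along the tool's axes at that moment; what a row does not reach only later rows make up. A row lasts 1/12 s, in which the tool goes at most 41.7 mm and 7.16 degrees, less where a joint would pass 70% of its speed; a pose out of reach is approached as far as the arm can. A call with a gripper value outside its range is refused whole. The fingers move at their own pace and stop on an object; the grip force is fixed at half the most. Time passes only in rows, so rows that repeat a pose let the fingers close. It gives the time, the measured TCP pose, the force, the opening and the grip force at its end, in the units of the state.
- r.sense(): the state, without advancing time (a new reading comes with each control period).
- vision.capture(name): name is "side" or "top" or "wrist"; returns (picture, depth): 480x640x3 uint8, red, green, blue; 480x640 float32, m along the optical axis (not along the pixel's ray), 0 where there is no reading.
- vision.camera_model(name): a dict with "vertical_fov" (degrees; the focal length in pixels is half the picture's height over the tangent of half this angle, whatever the lens; pixels are square), "cx", "cy" (the principal point, pixels), "extrinsics" (4x4, takes a point from camera to world coordinates); the wrist camera has in their place "mount" (4x4, takes a point from camera to tool coordinates, whose origin is the TCP and whose axes are the flange's). Camera axes: x right, y down, z forward; pixel columns grow to the right and rows downward; lengths in m; the calibration is good to about 2 mm. A picture is of the moment at which its call begins: read the wrist's pose just before it. camera_model takes no time and is no camera call.
- r.finish_job(): hands the job in; it is judged then, once.
Trained networks look in the newest picture that a camera, given by its name, has taken for a name from the list of things; names that differ only in an ending like _2 or _b are one class to them, and where a whole thing is asked for, a point or a joint stands for the part that bears it (a point fixed in the world has none). Each returns a list of dicts, best first, with "conf" (0 to 1); they miss things now and then, are a little off and sometimes report something else, mostly with a low value. They report only what shows in the picture. A call takes as long as a camera call. They do not tell look-alikes from the thing itself.
- vision.find_in(camera, thing): "uv" ([column, row] in pixels, amid what is visible of it).
- vision.cut_out(camera, thing): "region" (480x640 bool, what is visible of it) and "uv" ([column, row] in pixels, amid what is visible of it).
The state is a dict: "time_s": time; "joints": joint angles; "joint_velocities": joint speeds; "effort": joint torques, N m; "tcp_pos": TCP position; "ee_rot": TCP orientation; "wrist_force": force on the tool from outside, world axes, zero at the start; "moment": the same for the moment, N m; "gripper_width": opening from 0.0 (shut) to 1.0 (fully open); "gripper_force": force on a finger pad.
Only numpy, scipy, OpenCV 4.12 (cv2) and the standard library are available. Lean on these libraries where they do the work, as an engineer would, in place of code of your own. Each camera call takes 0.05 s, during which the arm holds its last target. There are 200 camera calls.

## Working session

There is one attempt and no reset: what is moved stays moved. The work goes in short steps, Python scripts to look and compute and a shell command to move; the robot and the scene stay as the last step left them, time stands still between calls to the robot, and variables do not carry over. Pictures are saved under pics/ and viewed, at most 10 in all, crops included, and the job is handed in when it is done.

```bash
mkdir -p pics
cat > h.py <<'E'
import numpy as np, cv2
from station import r, vision
def K(n):
    m=vision.camera_model(n); f=240/np.tan(np.radians(m["vertical_fov"]/2)); return f,m["cx"],m["cy"],m
def T(n):
    f,cx,cy,m=K(n)
    if n!="wrist": return np.array(m["extrinsics"])
    s=r.sense(); A=np.eye(4); A[:3,:3]=s["ee_rot"]; A[:3,3]=s["tcp_pos"]; return A@np.array(m["mount"])
def pt(n,uv,d,M=None):
    f,cx,cy,m=K(n); M=T(n) if M is None else M
    return (M@np.array([(uv[0]-cx)/f*d,(uv[1]-cy)/f*d,d,1]))[:3]
def ray(n,uv,M=None):
    f,cx,cy,m=K(n); M=T(n) if M is None else M
    v=M[:3,:3]@np.array([(uv[0]-cx)/f,(uv[1]-cy)/f,1]); return M[:3,3],v
def atz(n,uv,z,M=None):
    o,v=ray(n,uv,M); return o+v*(z-o[2])/v[2]
def save(n,name):
    M=T(n); p,d=vision.capture(n); cv2.imwrite(f"pics/{name}.png",p[:,:,::-1]); return p,d,M
E
python3 - <<'E'
from h import *
np.set_printoptions(precision=3,suppress=True)
s=r.sense(); print(s["time_s"],s["tcp_pos"],s["ee_rot"],s["gripper_width"])
for n in ["top","side"]:
    p,d,M=save(n,n+"0"); print(n,M[:3,3],M[:3,2])
    for t in ["press","bar_end","bar_middle","carriage_handle","slide_box","specimen_cup","timer","dropper_bottle"]:
        for q in vision.find_in(n,t)[:3]:
            u,v=np.round(q["uv"]).astype(int); dd=d[v,u]
            print(t,round(q["conf"],2),u,v,pt(n,q["uv"],dd,M) if dd>0 else None)
E
```

```text
0.0 [0.182 0.598 0.404] [[ 0.957 -0.291 -0.001]
 [-0.291 -0.957 -0.002]
 [ 0.     0.002 -1.   ]] 0.9980455982249602
top [0.401 0.009 1.53 ] [ 0.137 -0.024 -0.99 ]
press 0.84 316 250 [ 0.582 -0.013  0.015]
bar_end 0.7 351 247 [ 0.575 -0.1    0.163]
bar_middle 0.7 344 294 [ 0.458 -0.094  0.012]
bar_middle 0.55 347 247 [ 0.576 -0.091  0.165]
carriage_handle 0.88 344 291 [ 0.468 -0.094  0.027]
carriage_handle 0.26 349 246 [ 0.577 -0.095  0.165]
slide_box 0.72 401 288 [ 0.481 -0.255  0.027]
slide_box 0.63 234 252 [0.567 0.223 0.022]
slide_box 0.56 347 280 [ 0.496 -0.1    0.056]
specimen_cup 0.68 180 270 [0.51  0.36  0.065]
timer 0.76 454 268 [ 0.538 -0.397  0.064]
dropper_bottle 0.65 190 194 [0.731 0.355 0.034]
side [0.601 1.088 1.005] [-0.005 -0.775 -0.632]
press 0.69 324 260 [ 0.579 -0.036  0.01 ]
press 0.65 355 250 [ 0.49  -0.064  0.021]
bar_end 0.58 327 211 [ 0.571 -0.079  0.149]
bar_middle 0.73 324 210 [ 0.578 -0.08   0.15 ]
carriage_handle 0.92 348 251 [ 0.509 -0.059  0.021]
slide_box 0.72 346 242 [ 0.517 -0.065  0.05 ]
slide_box 0.63 355 211 [ 0.478 -0.244  0.028]
slide_box 0.58 328 328 [0.574 0.229 0.025]
specimen_cup 0.87 356 371 [0.517 0.387 0.066]
timer 0.64 336 183 [ 0.532 -0.38   0.044]
dropper_bottle 0.68 260 373 [0.726 0.371 0.041]
```

Run:
```python
import cv2
a=cv2.imread("pics/top0.png")[150:350,160:480]; b=cv2.imread("pics/side0.png")[150:350,220:440]
cv2.imwrite("pics/topc.png",cv2.resize(a,None,fx=2.5,fy=2.5,interpolation=3))
cv2.imwrite("pics/sidec.png",cv2.resize(b,None,fx=3,fy=3,interpolation=3))
```

```text
(no output)
```

View pics/topc.png

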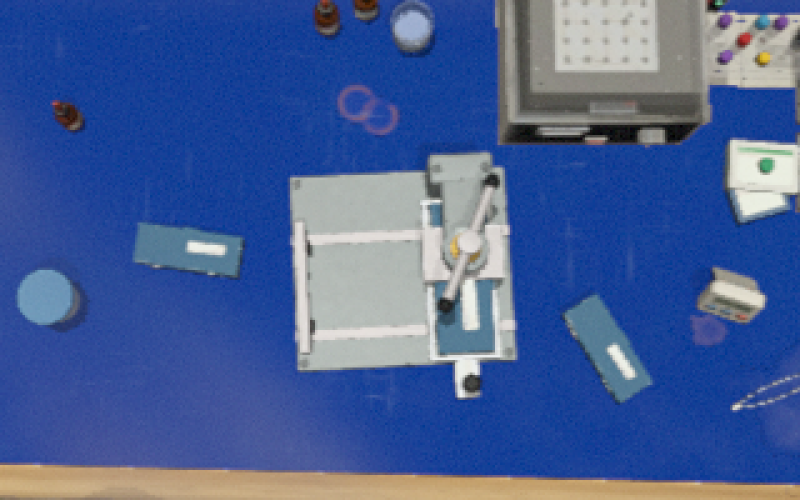

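View pics/sidec.png

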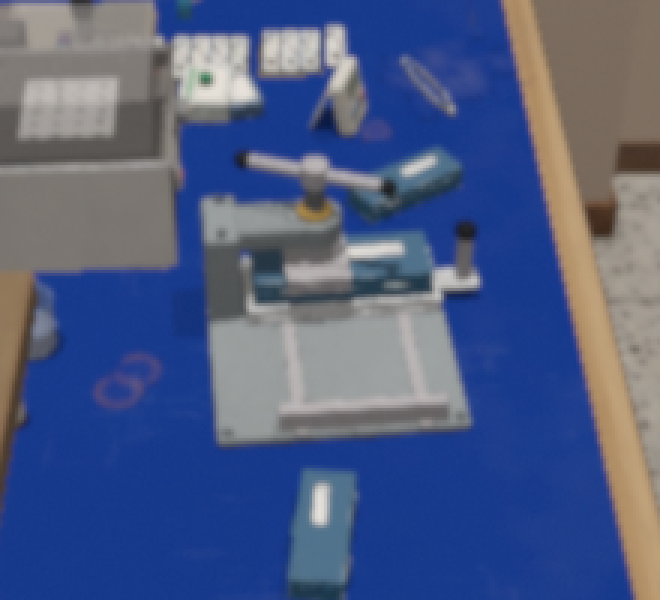

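The top crop shows the press with its near ball at full-frame (338,272), far ball (356,222), hub (348,247) and handle head (349,303). In the side view the same four points are at about (349,212), (301,203), (325,205) and (375,226). I'll triangulate them next.

Run:
```python
from h import *
np.set_printoptions(precision=3,suppress=True)
def tri(a,b):
    o1,v1=ray("top",a); o2,v2=ray("side",b)
    t=np.linalg.lstsq(np.c_[v1,-v2],o2-o1,rcond=None)[0]
    p,q=o1+v1*t[0],o2+v2*t[1]; return (p+q)/2,np.linalg.norm(p-q)
for n,a,b in [("near",(338.4,272),(349.3,212.3)),("far",(356.4,222.4),(300.7,202.7)),("hub",(347.6,247.2),(325.3,205)),("head",(348.8,303.2),(375,226.3))]: print(n,*tri(a,b))
c=lambda x,y:(160+x/2.5,150+y/2.5)
P=[atz("top",c(*q),.01)[:2] for q in [(290,178),(298,370),(517,358)]]; print(P)
for a,b in [(0,1),(1,2)]:
    v=P[a]-P[b]; print(np.linalg.norm(v),np.degrees(np.arctan2(v[1],v[0])))
p,d=vision.capture("top")
for q in [(620,60),(520,20),(600,125)]:
    u,v=map(int,c(*q)); print("cabinet",pt("top",(u,v),d[v,u]))
```

```text
near [ 0.51  -0.07   0.151] 0.0007843394670621957
far [ 0.642 -0.114  0.153] 0.0005361608310806871
hub [ 0.575 -0.092  0.161] 0.0007526597128951707
head [ 0.432 -0.105  0.075] 0.00011737920777657828
[array([0.664, 0.107]), array([0.443, 0.089]), array([ 0.463, -0.161])]
0.2220260659938954 4.58787112210784
0.25056504184265826 94.73887059469439
cabinet [ 0.767 -0.242  0.197]
cabinet [ 0.825 -0.144  0.135]
cabinet [ 0.717 -0.237  0.109]
```

Press yaw is about 4.7°, the hub is at (0.576,-0.092), the screw at about 0.40 rad and the handle at (0.431,-0.104). The heights match the text. The first move takes the closed fingers to a point above the trailing side of the near bar end.

```bash
cat > go.py <<'E'
# usage: go.py x y z [yaw_of_tool_x]: prints shift in tool axes (mm) and turn about z (deg)
import sys; from h import *
s=r.sense(); R=np.array(s["ee_rot"]); a=[float(v) for v in sys.argv[1:]]
y=np.degrees(np.arctan2(R[1,0],R[0,0])); d=R.T@(np.array(a[:3])-s["tcp_pos"])*1000
print("t",round(s["time_s"],2),"pos",np.round(s["tcp_pos"],3),"yaw",round(y,1),"F",np.round(s["wrist_force"],1),"shift",np.round(d,1),"turnz",round(y-(a[3] if len(a)>3 else y),1))
E
python3 -m creep '[[-1,526,582,0,0,0,-21.6],[-1,526,582,0,0,0,-21.6],[-1,526,582,0,0,0,-21.6],[-1,526,582,0,0,0,-21.6],[-1,526,582,0,0,0,-21.6],[-1,526,582,0,0,0,-21.6],[-1,526,582,0,0,0,-21.6],[-1,526,582,0,0,0,-21.6]]'
python3 go.py 0.516 -0.112 0.405 4.7
```

```text
time_s: 1.62
tcp_pos: [0.3238, 0.2944, 0.4051]
ee_rot: [[0.997, 0.083, 0.001], [0.083, -0.997, 0.001], [0.001, -0.001, -1.0]]
wrist_force: [0.8, 0.2, -0.1]
gripper_width: 0.481
gripper_force: 0.0
t 1.62 pos [0.324 0.294 0.405] yaw 4.8 F [ 0.8  0.2 -0.1] shift [ 1.578e+02  4.209e+02 -1.000e-01] turnz 0.1
```

```bash
python3 -m creep '[[-1,158,421,0,0,0,0],[-1,158,421,0,0,0,0],[-1,158,421,0,0,0,0],[-1,158,421,0,0,0,0],[-1,158,421,0,0,0,0],[-1,158,421,0,0,0,0],[-1,158,421,0,0,0,0],[-1,158,421,0,0,0,0]]' >/dev/null
python3 go.py 0.516 -0.112 0.405 4.7
```

```text
t 2.28 pos [ 0.466 -0.007  0.405] yaw 4.7 F [0.8 0.2 0.3] shift [ 41.  108.6   0.3] turnz 0.0
```

```bash
python3 -m creep '[[-1,41,109,0,0,0,0],[-1,41,109,0,0,0,0],[-1,41,109,0,0,0,0],[-1,41,109,0,0,0,0],[-1,41,109,0,0,0,0]]' >/dev/null
python3 go.py 0.516 -0.112 0.322 4.7
python3 - <<'E'
from h import *
np.set_printoptions(precision=3,suppress=True)
p,d,M=save("wrist","w1")
for t in ["bar_end","bar_middle","carriage_handle"]:
    for q in vision.find_in("wrist",t)[:3]:
        u,v=np.round(q["uv"]).astype(int); print(t,round(q["conf"],2),u,v,pt("wrist",q["uv"],d[v,u],M))
E
```

```text
t 2.7 pos [ 0.516 -0.112  0.404] yaw 4.5 F [ 0.1  0.1 -0.1] shift [ 0.   0.2 82.2] turnz -0.2
bar_end 0.87 300 131 [ 0.583 -0.096  0.164]
bar_middle 0.6 302 128 [ 0.585 -0.097  0.165]
carriage_handle 0.64 342 205 [ 0.517 -0.133  0.029]
```

View pics/w1.png

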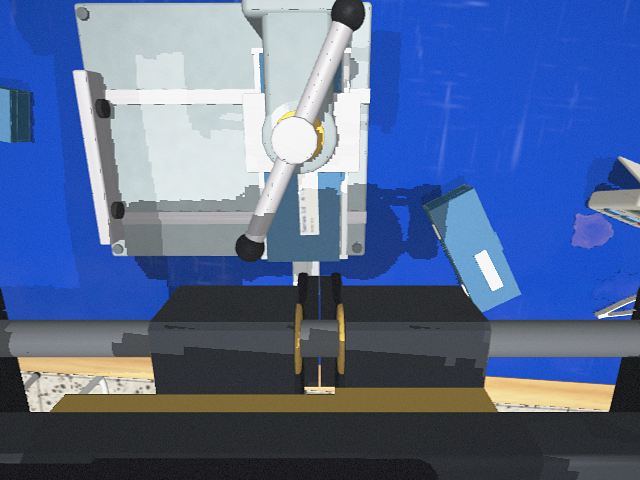

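The wrist view shows the near ball at (250,247), far ball (348,13), hub (294,140) and the shut fingertips at (320,290), right of the near bar end. I'll check the numbers and then descend.

```bash
python3 - <<'E'
from h import *
np.set_printoptions(precision=3,suppress=True)
for uv,z in [((250,247),.152),((348,13),.152),((294,140),.161)]: print(atz("wrist",uv,z))
E
python3 -m creep '[[-1,0,0,41,0,0,0],[-1,0,0,82,0,0,0],[-1,0,0,82,0,0,0],[-1,0,0,82,0,0,0]]'
```

```text
[ 0.511 -0.067  0.152]
[ 0.645 -0.114  0.152]
[ 0.578 -0.09   0.161]
time_s: 3.23
tcp_pos: [0.5153, -0.1093, 0.3221]
ee_rot: [[0.996, 0.084, -0.004], [0.084, -0.996, -0.001], [-0.004, 0.001, -1.0]]
wrist_force: [-0.6, 1.0, 1.2]
gripper_width: 0.005
gripper_force: 0.0
```

```bash
cat > arc.py <<'E'
# arc.py end(0 near,1 other) theta...: waypoints in tool axes for pushing that bar end; theta = near-end angle
import sys; from h import *
H=np.array([.578,-.091]); s=r.sense(); R=np.array(s["ee_rot"]); y=np.arctan2(R[1,0],R[0,0])
for t in sys.argv[2:]:
    a=np.radians(float(t)+180*int(sys.argv[1])); u=np.array([np.cos(a),np.sin(a)]); n=np.array([-u[1],u[0]])
    b=y; nx=abs(n@[np.cos(b),np.sin(b)]); ny=abs(n@[-np.sin(b),np.cos(b)])
    off=.006+.0095*nx+.015*ny
    g=H+.047*u+off*n; d=R.T@np.array([*(g-s["tcp_pos"][:2]),0])*1000
    print(t,"screw",round(np.radians(184.7-float(t)),2),np.round(g,3),np.round(d,0)[:2])
print(s["time_s"],np.round(s["tcp_pos"],3),np.round(s["wrist_force"],1))
E
python3 arc.py 0 165 160 150 140 130 120 110 100 90 80 70
```

```text
165 screw 0.34 [ 0.527 -0.101] [12. -7.]
160 screw 0.43 [ 0.526 -0.097] [ 11. -11.]
150 screw 0.61 [ 0.525 -0.088] [ 12. -20.]
140 screw 0.78 [ 0.527 -0.079] [ 14. -30.]
130 screw 0.95 [ 0.531 -0.069] [ 19. -38.]
120 screw 1.13 [ 0.536 -0.061] [ 25. -47.]
110 screw 1.3 [ 0.544 -0.053] [ 33. -53.]
100 screw 1.48 [ 0.553 -0.048] [ 43. -58.]
90 screw 1.65 [ 0.561 -0.044] [ 51. -61.]
80 screw 1.83 [ 0.567 -0.041] [ 58. -63.]
70 screw 2.0 [ 0.574 -0.04 ] [ 65. -64.]
3.2333 [ 0.515 -0.109  0.322] [-0.6  1.   1.2]
```

```bash
python3 -m creep '[[-1,8,-4,0,0,0,0],[-1,11,-11,0,0,0,0],[-1,12,-20,0,0,0,0],[-1,14,-30,0,0,0,0],[-1,16,-34,0,0,0,0],[-1,19,-38,0,0,0,0],[-1,19,-38,0,0,0,0]]'
python3 - <<'E'
from h import *
p,d,M=save("wrist","w2")
E
python3 arc.py 0 130 120 110 100 90 80 70
```

```text
time_s: 3.82
tcp_pos: [0.5318, -0.0701, 0.3238]
ee_rot: [[0.997, 0.083, 0.001], [0.083, -0.997, 0.0], [0.001, -0.0, -1.0]]
wrist_force: [-1.9, -0.4, 2.2]
gripper_width: 0.005
gripper_force: 1.0
130 screw 0.95 [ 0.531 -0.069] [-1. -1.]
120 screw 1.13 [ 0.536 -0.061] [ 5. -9.]
110 screw 1.3 [ 0.544 -0.053] [ 14. -16.]
100 screw 1.48 [ 0.553 -0.048] [ 23. -21.]
90 screw 1.65 [ 0.561 -0.044] [ 32. -24.]
80 screw 1.83 [ 0.567 -0.041] [ 38. -26.]
70 screw 2.0 [ 0.574 -0.04 ] [ 45. -27.]
3.8667 [ 0.532 -0.07   0.323] [-0.8 -1.2  0.6]
```

View pics/w2.png

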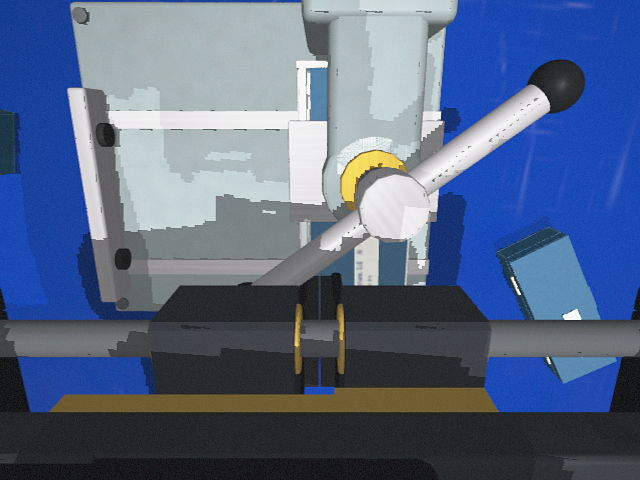

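The bar has turned clockwise: far ball at (557,86), hub at (394,203). It agrees with the plan, so I'm continuing the arc.

```bash
python3 -m creep '[[-1,5,-9,0,0,0,0],[-1,10,-13,0,0,0,0],[-1,14,-16,0,0,0,0],[-1,23,-21,0,0,0,0],[-1,32,-24,0,0,0,0],[-1,38,-26,0,0,0,0],[-1,45,-27,0,0,0,0],[-1,45,-27,0,0,0,0]]'
python3 - <<'E'
from h import *
np.set_printoptions(precision=3,suppress=True)
p,d,M=save("wrist","w3")
for t in ["bar_end","bar_middle"]:
    for q in vision.find_in("wrist",t)[:3]: print(t,q["conf"],q["uv"])
E
python3 arc.py 1 100 90 70 60 50 40 30 20 10 0 -5
```

```text
time_s: 4.53
tcp_pos: [0.5749, -0.0397, 0.3219]
ee_rot: [[0.997, 0.082, -0.001], [0.082, -0.997, 0.001], [-0.001, -0.001, -1.0]]
wrist_force: [-2.1, -1.3, -0.4]
gripper_width: 0.004
gripper_force: 1.2
bar_end 0.92 [374.4, 278.9]
bar_middle 0.61 [377.4, 274.3]
100 screw 1.48 [ 0.603 -0.134] [21. 97.]
90 screw 1.65 [ 0.595 -0.138] [ 12. 100.]
70 screw 2.0 [ 0.582 -0.142] [ -1. 103.]
60 screw 2.18 [ 0.574 -0.143] [ -9. 103.]
50 screw 2.35 [ 0.566 -0.142] [-17. 101.]
40 screw 2.53 [ 0.557 -0.139] [-25.  98.]
30 screw 2.7 [ 0.549 -0.135] [-33.  93.]
20 screw 2.87 [ 0.542 -0.129] [-40.  86.]
10 screw 3.05 [ 0.536 -0.121] [-45.  77.]
0 screw 3.22 [ 0.531 -0.113] [-49.  69.]
-5 screw 3.31 [ 0.529 -0.109] [-51.  65.]
4.6833 [ 0.574 -0.04   0.322] [-1.9  0.4 -1.3]
```

View pics/w3.png

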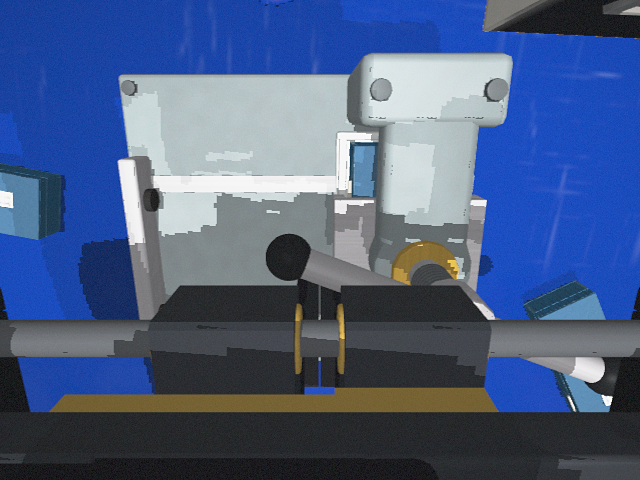

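The near ball is at (290,257), so theta is about 70° (screw about 2.0). I'll back off, lift over the hub and come down on the trailing side of the other end, at lower right.

```bash
python3 -m creep '[[-1,-8,3,0,0,0,0],[-1,-8,3,-40,0,0,0],[-1,-8,3,-58,0,0,0],[-1,5,40,-58,0,0,0],[-1,18,80,-58,0,0,0],[-1,24,102,-58,0,0,0],[-1,24,102,-58,0,0,0],[-1,24,102,-40,0,0,0]]'
python3 -m creep '[[-1,0,0,40,0,0,0],[-1,0,0,40,0,0,0],[-1,0,0,40,0,0,0]]'
python3 arc.py 1 80 70 60 50 40 30 20 10 0 -5 -10; python3 go.py .606 -.14 .322
```

```text
time_s: 5.35
tcp_pos: [0.6076, -0.1413, 0.3665]
ee_rot: [[0.997, 0.08, 0.011], [0.08, -0.997, -0.001], [0.01, 0.002, -1.0]]
wrist_force: [-0.7, -0.1, 1.6]
gripper_width: 0.004
gripper_force: 0.0
time_s: 5.6
tcp_pos: [0.6058, -0.1395, 0.3215]
ee_rot: [[0.997, 0.083, -0.004], [0.083, -0.997, -0.0], [-0.004, -0.0, -1.0]]
wrist_force: [-0.2, -1.0, -0.3]
gripper_width: 0.009
gripper_force: 0.0
80 screw 1.83 [ 0.589 -0.141] [-17.  -0.]
70 screw 2.0 [ 0.582 -0.142] [-24.   1.]
60 screw 2.18 [ 0.574 -0.143] [-32.   1.]
50 screw 2.35 [ 0.566 -0.142] [-40.  -1.]
40 screw 2.53 [ 0.557 -0.139] [-48.  -4.]
30 screw 2.7 [ 0.549 -0.135] [-56.  -9.]
20 screw 2.87 [ 0.542 -0.129] [-63. -16.]
10 screw 3.05 [ 0.536 -0.121] [-69. -25.]
0 screw 3.22 [ 0.531 -0.113] [-72. -33.]
-5 screw 3.31 [ 0.529 -0.109] [-74. -37.]
-10 screw 3.4 [ 0.528 -0.105] [-75. -40.]
5.6 [ 0.606 -0.14   0.321] [-0.2 -1.  -0.3]
t 5.6 pos [ 0.606 -0.14   0.321] yaw 4.7 F [-0.2 -1.  -0.3] shift [ 0.1  0.5 -0.5] turnz 0.0
```

```bash
python3 -m creep '[[-1,-17,0,0,0,0,0],[-1,-24,1,0,0,0,0],[-1,-32,1,0,0,0,0],[-1,-40,-1,0,0,0,0],[-1,-48,-4,0,0,0,0],[-1,-56,-9,0,0,0,0],[-1,-63,-16,0,0,0,0],[-1,-63,-16,0,0,0,0]]'
python3 arc.py 1 20 15 10 0 -5 -10 -15
```

```text
time_s: 6.27
tcp_pos: [0.5427, -0.1287, 0.326]
ee_rot: [[0.996, 0.084, 0.007], [0.084, -0.996, -0.001], [0.007, 0.002, -1.0]]
wrist_force: [1.3, -1.5, 2.0]
gripper_width: 0.008
gripper_force: 1.0
20 screw 2.87 [ 0.542 -0.129] [-1. -0.]
15 screw 2.96 [ 0.538 -0.125] [-4. -4.]
10 screw 3.05 [ 0.535 -0.121] [-7. -9.]
0 screw 3.22 [ 0.531 -0.113] [-10. -17.]
-5 screw 3.31 [ 0.529 -0.109] [-12. -21.]
-10 screw 3.4 [ 0.528 -0.105] [-13. -24.]
-15 screw 3.49 [ 0.527 -0.101] [-14. -29.]
6.2667 [ 0.543 -0.129  0.326] [ 1.3 -1.5  2. ]
```

```bash
python3 -m creep '[[-1,-4,-4,0,0,0,0],[-1,-7,-9,0,0,0,0],[-1,-10,-17,0,0,0,0],[-1,-12,-21,0,0,0,0],[-1,-13,-25,0,0,0,0],[-1,-13,-25,0,0,0,0]]'
python3 -m creep '[[-1,-2,15,0,0,0,0],[-1,-20,40,-5,0,0,0],[-1,-60,50,-20,0,0,0],[-1,-95,50,-40,0,0,0],[-1,-95,50,-40,0,0,0]]'
python3 - <<'E'
from h import *
np.set_printoptions(precision=3,suppress=True)
p,d,M=save("wrist","w4")
for t in ["bar_end","bar_middle","carriage_handle"]:
    for q in vision.find_in("wrist",t)[:3]: print(t,q["conf"],q["uv"])
p,d,M=save("side","s4")
for t in ["shoe_lip","carriage_handle","bar_end"]:
    for q in vision.find_in("side",t)[:3]: print(t,q["conf"],q["uv"])
b=cv2.imread("pics/s4.png")[170:290,270:420]
w=cv2.imread("pics/w4.png"); b=cv2.resize(b,(600,480),interpolation=3)
cv2.imwrite("pics/c4.png",cv2.resize(np.hstack([w,b]),(800,310)))
E
```

```text
time_s: 6.77
tcp_pos: [0.5271, -0.1049, 0.3231]
ee_rot: [[0.997, 0.083, -0.0], [0.083, -0.997, -0.0], [-0.0, 0.0, -1.0]]
wrist_force: [1.2, -3.1, 2.3]
gripper_width: 0.006
gripper_force: 1.5
time_s: 7.18
tcp_pos: [0.4312, -0.1634, 0.3641]
ee_rot: [[0.997, 0.079, -0.003], [0.079, -0.997, 0.002], [-0.003, -0.002, -1.0]]
wrist_force: [-0.2, -0.5, 0.2]
gripper_width: 0.004
gripper_force: 0.0
bar_end 0.7 [157.5, 62.2]
bar_middle 0.67 [159.3, 61.0]
shoe_lip 0.95 [324.6, 209.0]
carriage_handle 0.88 [343.7, 249.6]
bar_end 0.89 [327.7, 205.2]
bar_end 0.73 [357.0, 253.8]
```

View pics/c4.png

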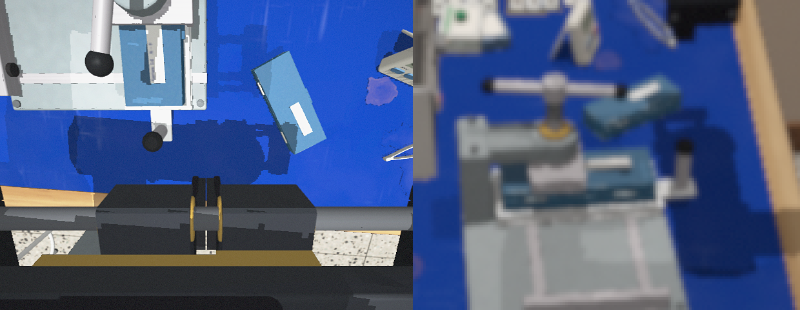

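The bar now points at the robot: its ball is at wrist pixel (152,99), the handle head at (236,220), and in the side view the shoe stands above the lid. I'll compute the screw angle and the handle position.

```bash
python3 - <<'E'
from h import *
np.set_printoptions(precision=3,suppress=True)
b=atz("wrist",(152,99),.164); print(b); v=b[:2]-[.578,-.091]; a=np.degrees(np.arctan2(v[1],v[0])); print(a,np.hypot(*v),"screw",np.radians(184.7+180-a))
print("head",atz("wrist",(236,220),.078))
E
python3 go.py 0.431 -0.155 0.222 4.7
```

```text
[ 0.514 -0.085  0.164]
174.3020332081688 0.06432484519689598 screw 3.323071409620279
head [ 0.44  -0.105  0.078]
t 7.58 pos [ 0.437 -0.163  0.362] yaw 4.7 F [ 0.5 -0.2 -0.5] shift [ -5.5  -8.  139.7] turnz 0.0
```

```bash
python3 - <<'E'
from h import *
print(np.round(vision.camera_model("wrist")["mount"],3)); print(np.round(T("wrist")[:3,3],3))
E
python3 go.py 0.435 -0.155 0.222 4.7
```

```text
[[ 0.    -0.961 -0.277  0.076]
 [ 1.     0.001 -0.     0.   ]
 [ 0.    -0.277  0.961  0.018]
 [ 0.     0.     0.     1.   ]]
[ 0.513 -0.156  0.344]
t 7.58 pos [ 0.437 -0.163  0.362] yaw 4.7 F [ 0.5 -0.2 -0.5] shift [ -1.5  -7.6 139.7] turnz 0.0
```

The wrist camera hangs 76 mm ahead of the flange and would pass close over the bar's ball. I'll tilt the tool 10° so the fingertips point forward and the camera stays up and back.

```bash
python3 -m creep '[[-1,-16,-8,0,0,5,0],[-1,-33,-8,20,0,10,0],[-1,-33,-8,60,0,10,0],[-1,-33,-8,100,0,10,0],[-1,-33,-8,125,0,10,0],[-1,-33,-8,141,0,10,0],[-1,-33,-8,141,0,10,0],[-1,-33,-8,141,0,10,0]]'
python3 - <<'E'
from h import *
s=r.sense(); R=np.array(s["ee_rot"]); tip=s["tcp_pos"]+R[:,2]*.182; print("tip",np.round(tip,3),s["wrist_force"])
g=np.array([.4335,-.103,0.045])+0.13*np.array([-.082,.9966,0]); 
print("full travel tip (contact 8+15)",g-.023*np.array([-.082,.9966,0]), "shift per 10mm along press y",R.T@np.array([-.82,9.966,0]),"cam",T("wrist")[:3,3])
E
```

```text
time_s: 8.25
tcp_pos: [0.4037, -0.1575, 0.2209]
ee_rot: [[0.982, 0.083, 0.17], [0.081, -0.997, 0.014], [0.171, -0.0, -0.985]]
wrist_force: [0.7, 0.4, -0.2]
gripper_width: 0.003
gripper_force: 0.0
tip [ 0.435 -0.155  0.042] [ 0.73190067  0.41370662 -0.1524482 ]
full travel tip (contact 8+15) [0.424726  0.0036362 0.045    ] shift per 10mm along press y [ 6.90402639e-03 -9.99967519e+00  2.08332437e-03] cam [ 0.48159277 -0.15105072  0.21648287]
```

```bash
python3 -m creep '[[-1,0,-15,0,0,0,0],[-1,0,-24,0,0,0,0],[-1,0,-30,0,0,0,0],[-1,0,-38,0,0,0,0],[-1,0,-48,0,0,0,0],[-1,0,-60,0,0,0,0],[-1,0,-72,0,0,0,0],[-1,0,-80,0,0,0,0]]'
python3 - <<'E'
from h import *
p,d,M=save("side","s5"); 
for q in vision.find_in("side","carriage_handle")[:2]: print(q)
cv2.imwrite("pics/c5.png",cv2.resize(p[150:330,240:440,::-1],None,fx=3,fy=3,interpolation=3))
E
```

```text
time_s: 8.92
tcp_pos: [0.3973, -0.0772, 0.223]
ee_rot: [[0.981, 0.083, 0.176], [0.081, -0.997, 0.015], [0.177, -0.0, -0.984]]
wrist_force: [0.4, -2.6, -0.2]
gripper_width: 0.005
gripper_force: 1.1
{'uv': [346.9, 265.2], 'conf': 0.64}
{'uv': [337.3, 182.2], 'conf': 0.4}
```

View pics/c5.png

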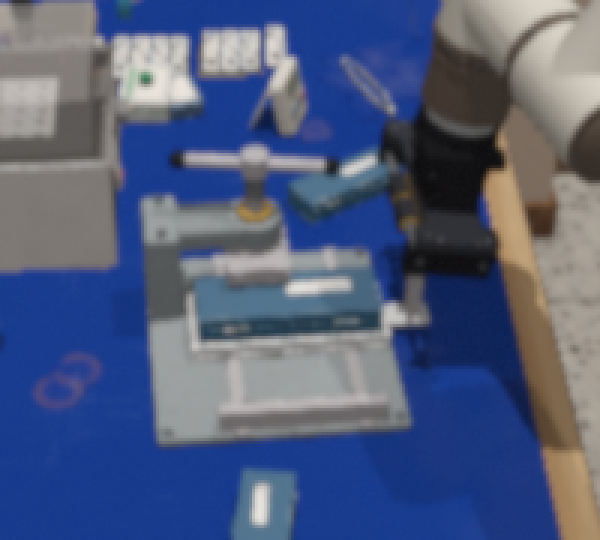

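The carriage and box slide freely under the raised shoe (handle near crop (415,290)), with the force at about 2.6 N. I'm continuing to the stop.

```bash
python3 -m creep '[[-1,0,-10,0,0,0,0],[-1,0,-22,0,0,0,0],[-1,0,-34,0,0,0,0],[-1,0,-46,0,0,0,0],[-1,0,-56,0,0,0,0],[-1,0,-64,0,0,0,0],[-1,0,-70,0,0,0,0],[-1,0,-74,0,0,0,0]]'
python3 -m creep '[[-1,0,-2,0,0,0,0],[-1,0,-4,0,0,0,0],[-1,0,-5,0,0,0,0],[-1,0,-5,0,0,0,0]]'
```

```text
time_s: 9.68
tcp_pos: [0.3911, -0.0039, 0.2226]
ee_rot: [[0.981, 0.082, 0.175], [0.081, -0.997, 0.015], [0.176, -0.0, -0.984]]
wrist_force: [0.4, -1.6, 1.6]
gripper_width: 0.005
gripper_force: 1.2
time_s: 10.02
tcp_pos: [0.3907, 0.0001, 0.2224]
ee_rot: [[0.982, 0.08, 0.173], [0.079, -0.997, 0.013], [0.174, 0.001, -0.985]]
wrist_force: [4.9, -11.7, 4.0]
gripper_width: 0.004
gripper_force: 6.3
```

The force rose to 12 N at the predicted travel, so the carriage is on the stop. I'll press once more gently, then back away and check.

```bash
python3 -m creep '[[-1,0,-2,0,0,0,0],[-1,0,-3,0,0,0,0],[-1,0,-3,0,0,0,0]]'
python3 -m creep '[[-1,0,10,0,0,0,0],[-1,0,40,0,0,0,0],[-1,0,60,-30,0,0,0],[-1,0,60,-70,0,0,0],[-1,0,60,-110,0,0,0],[-1,0,60,-150,0,0,0],[-1,0,60,-150,0,0,0],[-1,0,60,-150,0,0,0]]'
python3 - <<'E'
from h import *
p,d,M=save("side","s6"); q,_,_=save("top","t6")
a=cv2.resize(p[150:400,230:430,::-1],(400,500),interpolation=3); b=cv2.resize(q[180:380,260:420,::-1],(400,500),interpolation=3)
cv2.imwrite("pics/c6.png",np.hstack([a,b]))
E
```

```text
time_s: 10.27
tcp_pos: [0.3907, 0.0013, 0.2225]
ee_rot: [[0.982, 0.076, 0.171], [0.075, -0.997, 0.01], [0.172, 0.003, -0.985]]
wrist_force: [14.6, -31.5, 1.7]
gripper_width: 0.007
gripper_force: 15.8
time_s: 10.93
tcp_pos: [0.3688, -0.0583, 0.3718]
ee_rot: [[0.98, 0.082, 0.18], [0.08, -0.997, 0.017], [0.18, -0.002, -0.984]]
wrist_force: [-1.0, -0.6, -0.4]
gripper_width: 0.002
gripper_force: 0.0
```

View pics/c6.png

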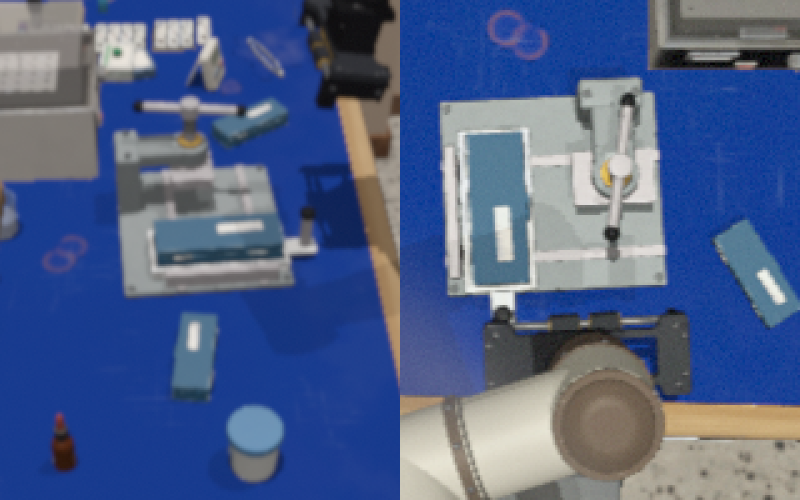

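The carriage rests against the stop bar with the box lying in it. The bar is unchanged, the cup and bottle stand where they were, and the robot touches nothing, so I'm handing in.

```bash
python3 -c "
from station import r
print(r.finish_job())"
```

```text
the job is handed in; nothing more can be done
None
```

The job is handed in after about 11 s of robot time: the screw was turned clockwise only and measured about 3.3 rad, the carriage was pushed home against the end stop with the box still in it, and the final pictures showed the cup, timer and dropper bottle standing undisturbed.

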